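# Nest the dosing cups on their stand and put the lid on

### The job

Put the set of dosing cups away on the round stand: the largest cup centred on the stand first, then the medium cup inside it, then the small one inside that, and last the knobbed lid on the small cup, everything sitting fully down and level. Fan the handles: the medium cup's handle about 60 degrees round from the large cup's, and the small cup's about 60 degrees round from the medium's in the same direction, so that no handle lies over another. Let go of each piece before taking the next, and do not shift the caliper or the marker.

Things in the scene. Friction and masses are not known exactly. Their poses are not given: they have to be found in the camera images.
- cup_large: the largest dosing cup: plain steel cup, outside diameter 76 mm at foot, 88 at rim, 40 high, wall 3, floor 5 mm; flat level handle (12 wide, 6 thick, top flush with rim) out to 114 mm from the axis. Upright, handle roughly to robot. Origin: centre of underside; z up, x along handle, outwards. Mass about 160 g.
- cup_large_grip (a point): middle of that cup's handle, a good place to pinch it from above: 86 mm out along the cup's x axis from its axis and 37 mm above its underside (half the handle's thickness); same axes as the cup
- cup_medium: medium dosing cup: plain steel cup, outside diameter 58 mm at foot, 70 at rim, 45 high, wall 3, floor 5 mm; flat level handle (12 wide, 6 thick, top flush with rim) out to 105 mm from the axis. Upright, handle roughly to robot. Origin: centre of underside; z up, x along handle, outwards. Nested, it stands 5 mm above the large cup's underside. About 120 g.
- cup_medium_grip (a point): middle of that cup's handle, a good place to pinch it from above: 77 mm out along the cup's x axis from its axis and 42 mm above its underside (half the handle's thickness); same axes as the cup
- cup_small: small dosing cup: plain steel cup, outside diameter 40 mm at foot, 52 at rim, 50 high, wall 3, floor 5 mm; flat level handle (12 wide, 6 thick, top flush with rim) out to 96 mm from the axis. Upright, handle roughly to robot. Origin: centre of underside; z up, x along handle, outwards. Nested, it stands 5 mm above the medium cup's underside. About 90 g.
- cup_small_grip (a point): middle of that cup's handle, a good place to pinch it from above: 68 mm out along the cup's x axis from its axis and 47 mm above its underside (half the handle's thickness); same axes as the cup
- lid: steel lid, black knob: plug below 5 mm deep (34 mm across at bottom, 39 at top; the small cup's mouth is 46 inside), disc 50 across, 3 thick, resting on the cup's rim when seated; upright knob 16 across, 24 tall on top (32 in all). Lies plug down. Origin: centre of the plug's underside, z up; seated, 45 mm above the small cup's underside. About 60 g.
- stand: fixed flat round stand, 120 mm across, 10 mm high, aluminium edge and black rubber top, no rim. Origin: centre of its underside, on the desk; z up
- caliper: loose digital caliper lying flat on the desk, 200 mm beam along its x axis, jaws to its +y side at the -x end (45 mm), up to 13 mm high. Origin: on the desk, 20 mm to the -x side of the beam's middle. To be left alone
- marker: loose black and white marker pen lying flat, 127 mm long along its x axis, 12 mm thick. Origin: on the desk under its middle. To be left alone
Not all that is in view belongs to the job. Leave any green look-alike of the cup_small alone.

How it is judged:
On the way, in this order (a step that is already met when the one before it is completed fails the run):
1. the large cup stands upright, centred on the stand, let go (horizontal distance between cup_large and stand below 0.012 m and z of cup_large in the frame of stand between 0.007 and 0.013 m and contact force between the fingers and cup_large below 0.1 N and linear speed of cup_large below 0.02 m/s and angle between cup_large's own z axis and vertical below 0.09 rad), for 0.2 s.
2. the medium cup sits fully down in the large cup, let go, its handle about 60 degrees from the large cup's (all of step 1 and horizontal distance between cup_medium and cup_large below 0.01 m and z of cup_medium in the frame of cup_large between 0.002 and 0.009 m and (y of cup_medium_grip in the frame of cup_large above 0.033 m or y of cup_medium_grip in the frame of cup_large below -0.033 m) and x of cup_medium_grip in the frame of cup_large above -0.005 m and contact force between the fingers and cup_medium below 0.1 N and linear speed of cup_medium below 0.02 m/s and angle between cup_medium's own z axis and vertical below 0.09 rad), for 0.2 s.
3. the small cup sits fully down in the medium cup, let go, its handle about 60 degrees from the medium cup's and not over the large cup's (all of step 2 and horizontal distance between cup_small and cup_medium below 0.01 m and z of cup_small in the frame of cup_medium between 0.002 and 0.009 m and (y of cup_small_grip in the frame of cup_medium above 0.029 m or y of cup_small_grip in the frame of cup_medium below -0.029 m) and x of cup_small_grip in the frame of cup_medium above -0.005 m and (y of cup_small_grip in the frame of cup_large above 0.029 m or y of cup_small_grip in the frame of cup_large below -0.029 m or x of cup_small_grip in the frame of cup_large below 0 m) and contact force between the fingers and cup_small below 0.1 N and linear speed of cup_small below 0.02 m/s and angle between cup_small's own z axis and vertical below 0.09 rad), for 0.2 s.
4. the lid sits level on the small cup, let go (all of step 3 and horizontal distance between lid and cup_small below 0.006 m and z of lid in the frame of cup_small between 0.041 and 0.048 m and contact force between the fingers and lid below 0.1 N and linear speed of lid below 0.02 m/s and angle between lid's own z axis and vertical below 0.09 rad), for 0.2 s.
At the end, for the whole second after the job is handed in: Large cup within 12 mm of the stand's centre, medium in large and small in medium (4 mm of fully down, 10 mm of the axis), lid seated on small (3 mm, 6 mm); level within 5 degrees, released, at rest; handles 26 to 90 degrees from the one below, small and large 26 or more apart (all of step 4); the robot touches nothing.
It fails at once if the caliper is shifted by more than 15 mm (distance of caliper from where it was at the start of the episode above 0.015 m).
It fails at once if the marker is shifted by more than 15 mm (distance of marker from where it was at the start of the episode above 0.015 m).
It also fails if it takes over 131 s, if anything falls off the work surface, if the arm or the gripper's body presses on something with over 40 N, if the wrist force passes 120 N, or if a joint passes its speed limit or range.

### The arm

A 6-joint arm with a two-finger parallel gripper is mounted at the origin on the work surface. World frame = base frame: x ahead of the robot, y to its left, z up, the work surface at z = 0. Lengths are in m, angles in rad, forces in N, time in s.
With the tool pointing down it reaches from about 0.3 to 0.75 m from the base axis. Payload 8.5 kg.
Tool frame: the origin (TCP) lies between the finger pads; the fingertips stand 8 mm ahead of it and the grasp point (between the pads) lies 11 mm behind it; z points along the fingers, y is the line along which they close (so a half turn about z gives the same grasp; the last joint's range is limited). The gripper opens to 85 mm and grips with 20 to 120 N. Pads are 22 mm wide; open, the fingers measure 114 mm over their backs; the gripper's body (76 mm by 85 mm) begins 54 mm behind the grasp point. The pads swing forward as they close: fully open they stand 13 mm farther back than shut.
Start: joints at [-1.498, 0.381, 1.297, -0, 1.464, -0.215], TCP at [0.156, -0.527, 0.239] pointing down, gripper open.
Joint ranges: [-3.11, 3.11], [-0.89, 2.33], [0.22, 2.48], [-1.42, 4.56], [0.17, 2.85], [-2.88, 2.88]. Speed limits (rad/s): [2.39, 2.39, 3.14, 3.14, 3.14, 3.14].

### API

Orientations are given as a unit quaternion [w, x, y, z].
In Python, from station import read_state, eyes, job_done gives the robot as it stands.
- The arm moves only by the tool drive_tool, never from a script. Its arguments are lists of equal length, an entry for each row: "offset": the shift along the tool's x, y, z in fractions of the full range, 1 being 0.4 m, a list of three; "delta_rot": the turn, a rotation vector about the tool's x, y, z in a scale on which 1.0 is 2 rad, a list of three; "hand": the opening, from -1 (shut) to 1 (fully open). A call has 1 to 5 rows; each row is the pose to reach, as a shift and turn from the pose commanded when the call began, along the tool's axes at that moment; what a row does not reach only later rows make up. A row lasts 1/8 s, in which the tool goes at most 62.5 mm and 10.7 degrees, less where a joint would pass 70% of its speed; a pose out of reach is approached as far as the arm can. Shift and turn numbers lie between -1 and 1, and a call with a number outside is refused. A call with a gripper value outside its range is refused whole. The fingers move at their own pace and stop on an object; "force" is the grip in N (left out, the last holds). Time passes only in rows, so rows that repeat a pose let the fingers close. It gives the time, the measured TCP pose, the force, the opening and the grip force at its end, in the units of the state.
- read_state(): the state, without advancing time (a new reading comes with each control period).
- eyes.grab_frame(name): name is "side" or "top"; returns a dict with "frame" (384x512x3 uint8, red, green, blue), "intrinsics" (3x3 intrinsics, pixels), "eye" and "attitude" of the camera in the world. Camera axes: x right, y down, z forward; pixel columns grow to the right and rows downward; lengths in m; the calibration is good to about 2 mm. A picture is of the moment at which its call begins. There is no depth.
- job_done(): hands the job in; it is judged then, once.
The state is a dict: "t": time; "joints": joint angles; "joint_velocities": joint speeds; "joint_torque": joint torques, N m; "eef_pos": TCP position; "ee_rot": TCP orientation; "contact_force": force on the tool from outside, world axes, zero at the start; "torque": the same for the moment, N m; "grip_width": finger opening in m; "grasp_force": force on a finger pad.
Only numpy, scipy, OpenCV 4.12 (cv2) and the standard library are available. Lean on these libraries where they do the work, as an engineer would, in place of code of your own. Each camera call takes 0.05 s, during which the arm holds its last target. There are 200 camera calls.

## Working session

There is one attempt and no reset: what is moved stays moved. The work goes in short steps, Python scripts to look and compute and a tool call to move; the robot and the scene stay as the last step left them, time stands still between calls to the robot, and variables do not carry over. Pictures are saved under pics/ and viewed, at most 17 in all, crops included, and the job is handed in when it is done.

Besides the shell and the picture viewer there is one more tool, called after "Emit:" by a JSON object that holds its "fn" and its "kwargs", one argument or row to a line. drive_tool: Moves the arm, as the interface text tells. Its arguments: {"type":"object","properties":{"offset":{"type":"array"},"delta_rot":{"type":"array"},"hand":{"type":"array"},"force":{"type":"number"}},"required":["offset","delta_rot","hand"]}

```bash
mkdir -p pics; ls; python3 - <<'E'
from station import read_state, eyes
import cv2,json
s=read_state();print(s)
for n in("top","side"):
    f=eyes.grab_frame(n);cv2.imwrite(f"pics/{n}0.png",f["frame"][:,:,::-1]);print(n,f["intrinsics"],f["eye"],f["attitude"])
E
```

```text
pics
{'t': 0.0, 'joints': array([-1.49827059e+00,  3.81189781e-01,  1.29827980e+00,  1.13613216e-05,
        1.46359517e+00, -2.15338252e-01]), 'joint_velocities': array([-0.00129112,  0.00084092, -0.00033749, -0.00074817, -0.00022305,
        0.00114387]), 'joint_torque': array([ 2.34229119e-03, -4.48455083e+01, -2.31277514e+01, -7.17916078e-05,
        4.78759466e-03, -4.07681739e-05]), 'eef_pos': array([ 0.15610659, -0.52708045,  0.23870869]), 'ee_rot': array([-7.33769272e-04,  9.89659480e-01,  1.43434907e-01,  5.81469822e-05]), 'contact_force': array([-0.6446306 , -0.12784243,  0.3228996 ]), 'torque': array([-0.05301116,  0.00663954,  0.01626145]), 'grasp_force': 0.0, 'grip_width': 0.08534078953877225}
top [[353.14491298   0.         256.21176839]
 [  0.         353.14491298 190.66471592]
 [  0.           0.           1.        ]] [ 0.44666589 -0.00843707  0.90593055] [ 0.0402498  -0.70223529  0.7103009  -0.02679882]
side [[426.16460965   0.         255.70358927]
 [  0.         426.16460965 195.10497948]
 [  0.           0.           1.        ]] [ 0.3622479  -0.88609495  0.54842514] [-0.52095764  0.84856025 -0.07985708  0.04659911]
```

View pics/top0.png

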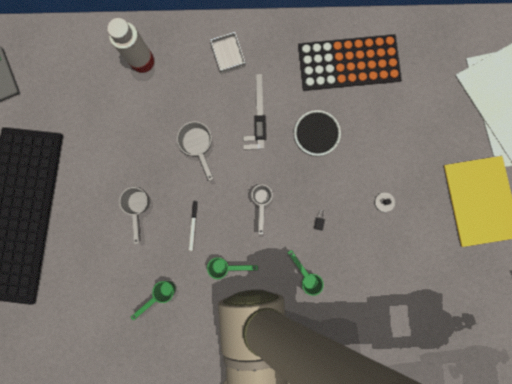

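View pics/side0.png

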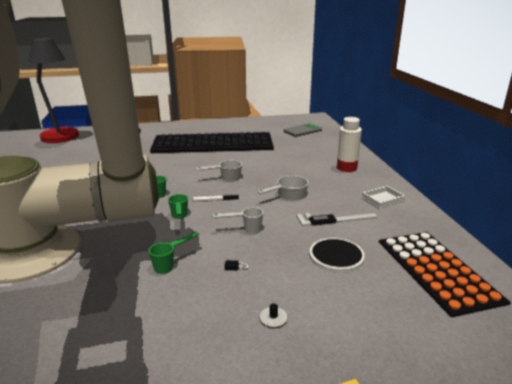

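Candidates (top view):
- Steel cups: large (195,140), medium (134,202), small (261,195).
- Green look-alikes to leave alone: (218,267), (311,284), (164,291).
- Lid: (385,202), not the black clip at (319,224) or the white tray at (228,52).
- Stand: the black disc at (318,132).

I'll fit the models to the images and check the result in one crop.

```bash
cat > h.py <<'E'
import numpy as np,cv2
from scipy.spatial.transform import Rotation as R
from scipy.optimize import minimize
from station import read_state,eyes,job_done
def rot(q): return R.from_quat([q[1],q[2],q[3],q[0]])
def grab(n):
    f=eyes.grab_frame(n); g=cv2.GaussianBlur(cv2.cvtColor(f["frame"],cv2.COLOR_RGB2GRAY).astype(float),(0,0),1.0)
    f["gx"]=cv2.Sobel(g,cv2.CV_64F,1,0);f["gy"]=cv2.Sobel(g,cv2.CV_64F,0,1);return f
def proj(f,P):
    c=rot(f["attitude"]).inv().apply(np.asarray(P)-f["eye"]);k=f["intrinsics"]
    return np.c_[k[0,0]*c[:,0]/c[:,2]+k[0,2],k[1,1]*c[:,1]/c[:,2]+k[1,2]]
def ray(f,uv,z):
    k=f["intrinsics"];d=rot(f["attitude"]).apply([(uv[0]-k[0,2])/k[0,0],(uv[1]-k[1,2])/k[1,1],1])
    return f["eye"]+d*(z-f["eye"][2])/d[2]
def circ(r,z,n=72):
    a=np.linspace(0,2*np.pi,n+1);return np.c_[r*np.cos(a),r*np.sin(a),0*a+z]
def cup(R_,h,L):
    x=np.linspace(R_+3,L,20)
    return [circ(R_,h),circ(R_-3,h),np.c_[x,0*x+6,0*x+h]/1.,np.c_[x,0*x-6,0*x+h]/1.,np.c_[0*x[:9]+L,np.linspace(-6,6,9),0*x[:9]+h]]
M={"large":cup(44,40,114),"medium":cup(35,45,105),"small":cup(26,50,96),"lid":[circ(25,8)],"stand":[circ(60,10)]}
M={k:[c/1000 for c in v] for k,v in M.items()}
def place(c,p,z=0):
    ca,sa=np.cos(p[2]),np.sin(p[2]);return np.c_[c[:,0]*ca-c[:,1]*sa+p[0],c[:,0]*sa+c[:,1]*ca+p[1],c[:,2]+z]
def score(name,p,fs,z=0):
    t=0
    for f in fs:
        s=n=0
        for c in M[name]:
            q=proj(f,place(c,p,z));d=np.gradient(q,axis=0);d/=np.linalg.norm(d,axis=1)[:,None]+1e-9
            m=[cv2.remap(f[g],q[:,0].astype(np.float32),q[:,1].astype(np.float32),1)[:,0] for g in("gx","gy")]
            s+=np.sum(np.minimum(abs(-m[0]*d[:,1]+m[1]*d[:,0]),120));n+=len(q)
        t+=s/n
    return t
def fit(name,p0,fs,z=0,rad=.012,yr=.3):
    """coarse random search, then simplex"""
    g=np.random.default_rng(0);w=np.array([rad,rad,yr if len(M[name])>1 else 0])
    c=[np.array(p0)]+[p0+w*g.uniform(-1,1,3) for _ in range(1500)]
    c.sort(key=lambda p:-score(name,p,fs,z))
    b=min((minimize(lambda p:-score(name,p,fs,z),q,method="Nelder-Mead",options=dict(initial_simplex=[q,q+[.002,0,0],q+[0,.002,0],q+[0,0,.05]])) for q in c[:4]),key=lambda r:r.fun)
    return b.x,-b.fun
def draw(f,items,s=4):
    im=cv2.resize(f["frame"][:,:,::-1],None,fx=s,fy=s,interpolation=cv2.INTER_CUBIC)
    for name,p,z in items:
        for c in M[name]: cv2.polylines(im,[np.round((proj(f,place(c,p,z))+.5)*s).astype(np.int32)],False,(0,0,255),1)
    return im
E
cat > m.py <<'E'
from h import *
T,S=grab("top"),grab("side")
G={"large":((195,140),(210,178),.04),"medium":((134,202),(136,241),.045),"small":((261,195),(261,233),.05),"lid":((385,202),None,.008),"stand":((318,133),None,.01)}
it=[]
for n,(a,b,z) in G.items():
    p=ray(T,a,z);y=0
    if b: d=ray(T,b,z)-p;y=np.arctan2(d[1],d[0])
    p0=np.array([p[0],p[1],y])
    r=[fit(n,p0,fs) for fs in([T],[S],[T,S])]
    for x,s in r: print(n,x.round(4),round(s,1))
    it.append((n,r[2][0],0))
a=draw(T,it,3)[280:760,330:1230];b=draw(S,it,3)[450:1000,530:1130]
cv2.imwrite("pics/fit_top.png",cv2.resize(a,(800,427)))
cv2.imwrite("pics/fit_side.png",b)
E
python3 m.py
```

```text
large [ 0.6625  0.1621 -2.7604] 76.5
large [ 0.6592  0.1557 -2.6304] 62.0
large [ 0.6619  0.1609 -2.7683] 131.6
medium [ 0.5071  0.3096 -3.066 ] 87.5
medium [ 0.5048  0.3027 -2.9946] 55.9
medium [ 0.5067  0.3094 -3.0625] 136.9
small [ 5.1720e-01 -3.0000e-03  3.1288e+00] 78.4
small [ 0.5159 -0.0122  3.0352] 68.3
small [ 0.5163 -0.011   3.0255] 128.0
lid [ 0.5    -0.3166  0.024 ] 116.0
lid [ 0.499  -0.3145  0.0039] 105.2
lid [ 0.4993 -0.3162  0.0408] 217.5
stand [ 0.6784 -0.1541  0.0546] 80.8
stand [ 0.6768 -0.1543  0.1053] 103.3
stand [ 0.6779 -0.1539  0.0458] 180.8
```

View pics/fit_top.png

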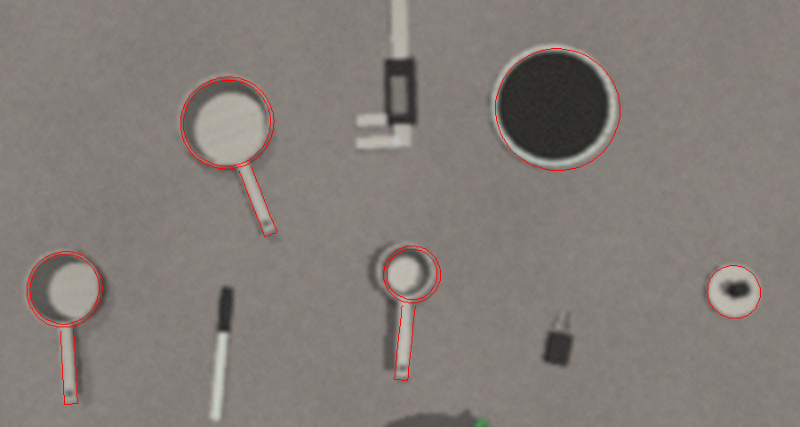

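View pics/fit_side.png

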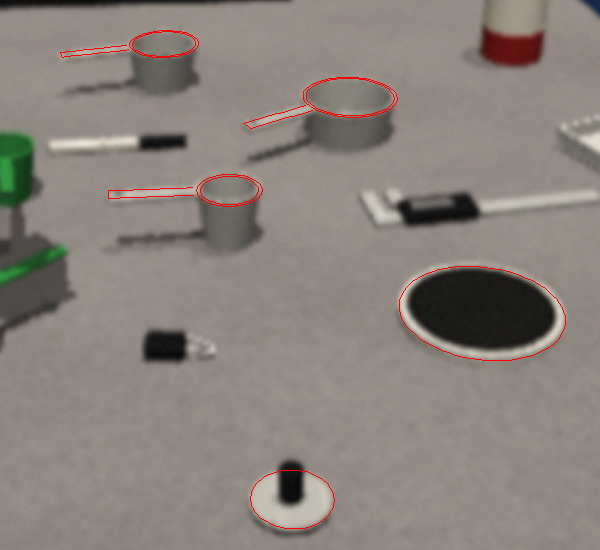

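```bash
python3 - <<'E'
from h import *
T=grab("top")
a=draw(T,[],8);b=draw(T,[("small",(.5165,-.0105,3.035),0)],8)
sl=np.s_[1400:1960,1920:2300]
cv2.imwrite("pics/small.png",np.hstack([a[sl],b[sl]]))
E
```

```text
(no output)
```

View pics/small.png

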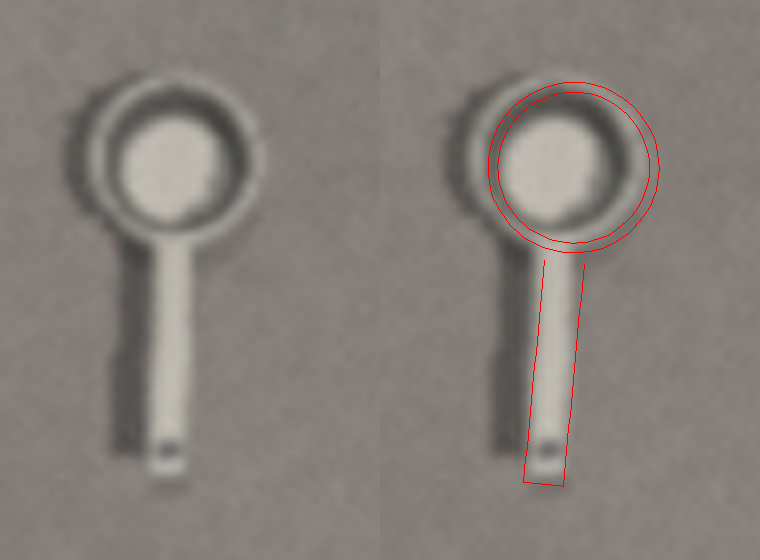

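The overlays confirm the three steel cups, the lid and the stand, and none of the green cups was picked. For the small cup the top-only fit is the correct one: its rim centre is at about (261.7,195) px. I'll plan from the top-camera poses.

```bash
cat > go.py <<'E'
import sys;from h import *
# go.py x y z yaw_deg : tool-axis shift (mm) and turn (deg) from measured pose
x,y,z,w=map(float,sys.argv[1:5]);s=read_state();q=rot(s["ee_rot"])
t=R.from_euler("z",w,degrees=True)*R.from_quat([1,0,0,0])
d=q.inv().apply(np.array([x,y,z])-s["eef_pos"]);print("off mm",(d*1e3).round(1),"rot",np.degrees((q.inv()*t).as_rotvec()).round(1),"t",s["t"])
E
python3 - <<'E'
from h import *
for n,p,r in(("L",(.6625,.1621,-2.7604),.086),("M",(.5071,.3096,-3.066),.077),("S",(.5178,-.0035,3.125),.068)):
    print(n,p[0]+r*np.cos(p[2]),p[1]+r*np.sin(p[2]),np.degrees(p[2]))
E
python3 go.py .5827 .1301 .16 21.8
```

```text
L 0.582672942780523 0.13010561087193045 -158.15926976791246
M 0.43031989385653824 0.3037849075158905 -175.66885998711038
S 0.4498093605344453 -0.0023717513284043424 179.04931097838227
off mm [ 595.6 -509.2   79.4] rot [-0.  -0.  -5.3] t 0.25
```

The rows are not in the units I measure in: shifts go in shares of 0.4 m and turns go in shares of 2 rad. I convert before sending: 0.225 m is 0.5625, -0.16 m is -0.4, -5.3 degrees is -0.0463.

Emit:
{"fn": "drive_tool", "kwargs": {
  "offset": [
    [0.1125, -0.1, 0],
    [0.225, -0.2, 0],
    [0.3375, -0.3, 0],
    [0.45, -0.4, 0],
    [0.5625, -0.5, 0]
  ],
  "delta_rot": [
    [0, 0, -0.0463],
    [0, 0, -0.0463],
    [0, 0, -0.0463],
    [0, 0, -0.0463],
    [0, 0, -0.0463]
  ],
  "hand": [0, 0, 0, 0, 0],
  "force": 100
}}

```text
t: 0.88
eef_pos: [0.3157, -0.27, 0.2394]
ee_rot: [0.0, 0.982, 0.189, 0.0]
contact_force: [1.4, 0.0, 0.4]
grip_width: 0.0425
grasp_force: 0.0
```

```bash
python3 go.py .5827 .1301 .13 21.8
```

```text
off mm [ 396.3 -272.7  109.4] rot [ 0. -0. -0.] t 0.875
```

To row units: 0.25 m is 0.625, 0.2 m is 0.5.

Emit:
{"fn": "drive_tool", "kwargs": {
  "offset": [
    [0.125, -0.085, 0],
    [0.25, -0.17, 0],
    [0.375, -0.2575, 0],
    [0.5, -0.3425, 0],
    [0.625, -0.43, 0]
  ],
  "delta_rot": [
    [0, 0, 0],
    [0, 0, 0],
    [0, 0, 0],
    [0, 0, 0],
    [0, 0, 0]
  ],
  "hand": [0, 0, 0, 0, 0]
}}

```text
t: 1.5
eef_pos: [0.4842, -0.0173, 0.2394]
ee_rot: [0.0, 0.982, 0.189, 0.0]
contact_force: [0.3, -0.4, 0.9]
grip_width: 0.0427
grasp_force: 0.0
```

To row units: 0.146 m is 0.365, 0.11 m is 0.275.

Emit:
{"fn": "drive_tool", "kwargs": {
  "offset": [
    [0.125, -0.085, 0.05],
    [0.25, -0.17, 0.15],
    [0.365, -0.25, 0.25],
    [0.365, -0.25, 0.275],
    [0.365, -0.25, 0.275]
  ],
  "delta_rot": [
    [0, 0, 0],
    [0, 0, 0],
    [0, 0, 0],
    [0, 0, 0],
    [0, 0, 0]
  ],
  "hand": [0, 0, 0, 0, 0]
}}

```text
t: 2.12
eef_pos: [0.5813, 0.128, 0.128]
ee_rot: [-0.0, 0.982, 0.189, -0.002]
contact_force: [0.2, -0.4, 0.4]
grip_width: 0.0429
grasp_force: 0.0
```

```bash
python3 go.py .5827 .1301 .026 21.8; python3 - <<'E'
from h import *
T=grab("top");S=grab("side")
p=(.6625,.1621,-2.7604)
a=draw(T,[("large",p,0)],5)[500:1100,800:1200];b=draw(S,[("large",p,0)],5)[750:1350,1200:1600]
cv2.imwrite("pics/c1.png",np.hstack([a,b]))
E
```

```text
off mm [  2.4  -1.3 102. ] rot [-0.1  0.2  0. ] t 2.125
```

View pics/c1.png

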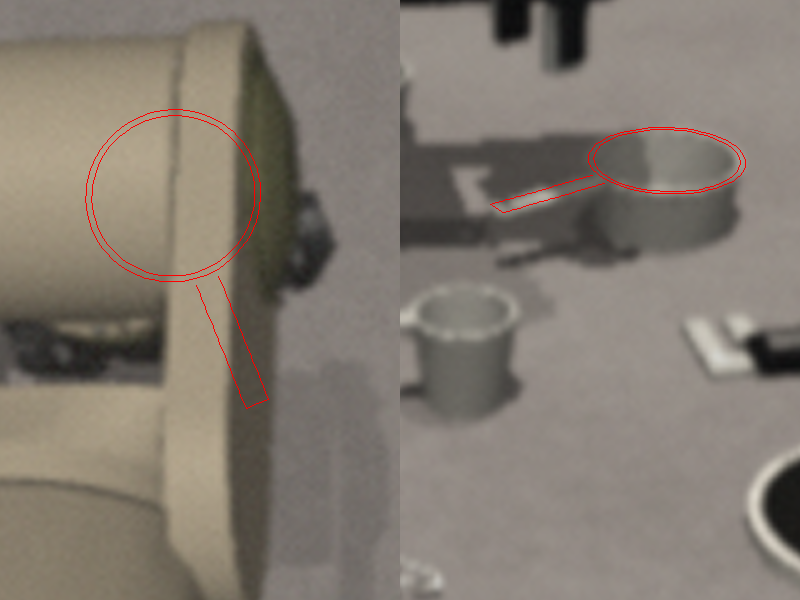

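The side view (right panel) shows the handle lying below the two fingers at about (535,40). I'm descending and closing on it.

To row units: 0.102 m is 0.255, 0.09 m is 0.225.

Emit:
{"fn": "drive_tool", "kwargs": {
  "offset": [
    [0.005, -0.0025, 0.125],
    [0.005, -0.0025, 0.225],
    [0.005, -0.0025, 0.255],
    [0.005, -0.0025, 0.255],
    [0.005, -0.0025, 0.255]
  ],
  "delta_rot": [
    [0, 0, 0],
    [0, 0, 0],
    [0, 0, 0],
    [0, 0, 0],
    [0, 0, 0]
  ],
  "hand": [0, 0, 0, 0, -1]
}}

```text
t: 2.85
eef_pos: [0.5843, 0.1292, 0.0294]
ee_rot: [0.0, 0.982, 0.189, 0.002]
contact_force: [0.2, -0.1, -0.4]
grip_width: 0.0259
grasp_force: 0.0
```

To row units: -0.005 m is -0.0125.

Emit:
{"fn": "drive_tool", "kwargs": {
  "offset": [
    [0, 0, 0],
    [0, 0, 0],
    [0, 0, 0],
    [0, 0, 0],
    [0, 0, -0.0125]
  ],
  "delta_rot": [
    [0, 0, 0],
    [0, 0, 0],
    [0, 0, 0],
    [0, 0, 0],
    [0, 0, 0]
  ],
  "hand": [-1, -1, -1, -1, -1],
  "force": 100
}}

```text
t: 3.48
eef_pos: [0.5832, 0.1295, 0.0324]
ee_rot: [0.0, 0.982, 0.189, -0.0]
contact_force: [-1.1, -0.1, -2.2]
grip_width: 0.009
grasp_force: 97.5
```

```bash
python3 -c "
from h import *
s=read_state();print(s['eef_pos'],s['grip_width'],s['grasp_force'],s['contact_force'])
a=np.radians(-120);print(.678+.086*np.cos(a),-.1525+.086*np.sin(a))"; python3 go.py .635 -.227 .12 60
```

```text
[0.58317385 0.12950004 0.03242138] 0.009012392069839333 97.53857731819153 [-1.09444825 -0.07588152 -2.19581547]
0.6350000000000001 -0.22697818472546172
off mm [-84.3 350.3 -87.6] rot [ -0.    0.  -38.2] t 3.475
```

To row units: -0.09 m is -0.225, -0.05 m is -0.125, -10 degrees is -0.0873.

Emit:
{"fn": "drive_tool", "kwargs": {
  "offset": [
    [0, 0, -0.05],
    [0, 0, -0.125],
    [0, 0, -0.225],
    [0, 0, -0.225],
    [0, 0, -0.225]
  ],
  "delta_rot": [
    [0, 0, 0],
    [0, 0, 0],
    [0, 0, 0],
    [0, 0, -0.0436],
    [0, 0, -0.0873]
  ],
  "hand": [-1, -1, -1, -1, -1]
}}

```text
t: 4.1
eef_pos: [0.5831, 0.1295, 0.1227]
ee_rot: [0.0, 0.961, 0.275, -0.0]
contact_force: [0.4, -0.2, -2.0]
grip_width: 0.0094
grasp_force: 97.6
```

```bash
python3 go.py .635 -.227 .12 60
```

```text
off mm [-144.7  330.     2.7] rot [ -0.   0. -28.] t 4.1
```

To row units: 0.225 m is 0.5625, 0.18 m is 0.45, -25 degrees is -0.2182.

Emit:
{"fn": "drive_tool", "kwargs": {
  "offset": [
    [-0.05, 0.1125, 0],
    [-0.1, 0.225, 0],
    [-0.15, 0.3375, 0],
    [-0.2, 0.45, 0],
    [-0.25, 0.5625, 0]
  ],
  "delta_rot": [
    [0, 0, -0.0436],
    [0, 0, -0.0873],
    [0, 0, -0.1309],
    [0, 0, -0.1745],
    [0, 0, -0.2182]
  ],
  "hand": [-1, -1, -1, -1, -1]
}}

```text
t: 4.72
eef_pos: [0.6167, -0.116, 0.1222]
ee_rot: [-0.0, 0.879, 0.477, -0.0]
contact_force: [1.4, 0.7, -2.1]
grip_width: 0.009
grasp_force: 97.7
```

```bash
python3 go.py .635 -.227 .12 60
```

```text
off mm [-83.1  75.9   2.2] rot [-0.  0. -3.] t 4.725
```

To row units: -0.083 m is -0.2075, 0.076 m is 0.19, -3 degrees is -0.0262.

Emit:
{"fn": "drive_tool", "kwargs": {
  "offset": [
    [-0.075, 0.07, 0],
    [-0.15, 0.1375, 0],
    [-0.2075, 0.19, 0],
    [-0.2075, 0.19, 0.075],
    [-0.2075, 0.19, 0.125]
  ],
  "delta_rot": [
    [0, 0, -0.0262],
    [0, 0, -0.0262],
    [0, 0, -0.0262],
    [0, 0, -0.0262],
    [0, 0, -0.0262]
  ],
  "hand": [-1, -1, -1, -1, -1]
}}

```text
t: 5.35
eef_pos: [0.6343, -0.2257, 0.0708]
ee_rot: [-0.001, 0.867, 0.498, -0.001]
contact_force: [0.5, 0.4, -1.8]
grip_width: 0.0091
grasp_force: 97.7
```

```bash
python3 go.py .635 -.227 .038 60; python3 - <<'E'
from h import *
T=grab("top");S=grab("side");z=read_state()["eef_pos"][2]-.027
it=[("large",(.678,-.1525,np.radians(-120)),z),("stand",(.678,-.1525,0),0)]
a=draw(T,it,4)[350:750,1000:1400];b=draw(S,it,4)[700:1100,1100:1500]
cv2.imwrite("pics/c2.png",np.hstack([a,b]))
E
```

```text
off mm [-0.8  1.3 32.8] rot [-0.1  0.  -0.2] t 5.35
```

View pics/c2.png

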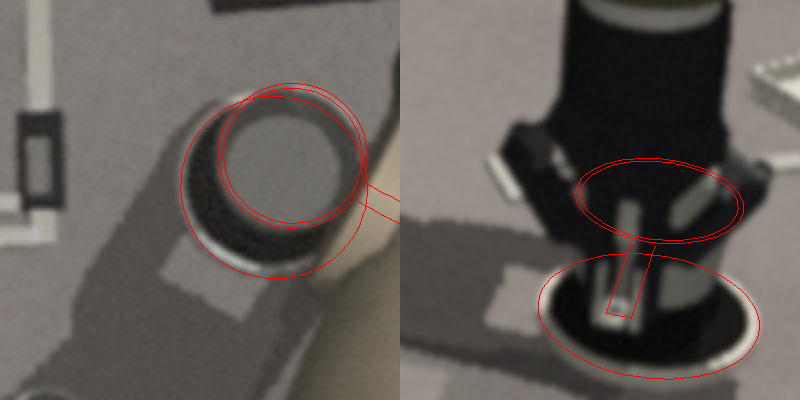

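The held cup matches the model over the stand in both views, so I'm lowering it.

To row units: 0.033 m is 0.0825, 0.031 m is 0.0775.

Emit:
{"fn": "drive_tool", "kwargs": {
  "offset": [
    [-0.0025, 0.0025, 0.0375],
    [-0.0025, 0.0025, 0.0625],
    [-0.0025, 0.0025, 0.0775],
    [-0.0025, 0.0025, 0.0825],
    [-0.0025, 0.0025, 0.0825]
  ],
  "delta_rot": [
    [0, 0, 0],
    [0, 0, 0],
    [0, 0, 0],
    [0, 0, 0],
    [0, 0, 0]
  ],
  "hand": [-1, -1, -1, -1, -1]
}}

```text
t: 6.08
eef_pos: [0.6355, -0.2269, 0.0397]
ee_rot: [0.0, 0.867, 0.498, 0.0]
contact_force: [-0.5, -0.9, -1.2]
grip_width: 0.0091
grasp_force: 97.9
```

To row units: 0.002 m is 0.005, 0.001 m is 0.0025.

Emit:
{"fn": "drive_tool", "kwargs": {
  "offset": [
    [0, 0, 0.0025],
    [0, 0, 0.005],
    [0, 0, 0.005]
  ],
  "delta_rot": [
    [0, 0, 0],
    [0, 0, 0],
    [0, 0, 0]
  ],
  "hand": [-1, -1, -1]
}}

```text
t: 6.45
eef_pos: [0.6354, -0.2275, 0.0385]
ee_rot: [0.001, 0.867, 0.498, 0.0]
contact_force: [-3.2, -1.7, 6.8]
grip_width: 0.0093
grasp_force: 98.8
```

Contact is now +7 N upward. I'm releasing and rising.

To row units: -0.02 m is -0.05.

Emit:
{"fn": "drive_tool", "kwargs": {
  "offset": [
    [0, 0, 0],
    [0, 0, 0],
    [0, 0, 0],
    [0, 0, 0],
    [0, 0, -0.05]
  ],
  "delta_rot": [
    [0, 0, 0],
    [0, 0, 0],
    [0, 0, 0],
    [0, 0, 0],
    [0, 0, 0]
  ],
  "hand": [0, 0, 0, 0, 0]
}}

```text
t: 7.08
eef_pos: [0.6346, -0.2264, 0.056]
ee_rot: [-0.001, 0.867, 0.498, -0.001]
contact_force: [0.2, -0.3, 0.3]
grip_width: 0.0428
grasp_force: 0.0
```

To row units: -0.12 m is -0.3, -0.1 m is -0.25, 16 degrees is 0.1396.

Emit:
{"fn": "drive_tool", "kwargs": {
  "offset": [
    [0, 0, -0.1],
    [0, 0, -0.25],
    [0, 0, -0.3],
    [-0.1, -0.075, -0.3],
    [-0.2, -0.15, -0.3]
  ],
  "delta_rot": [
    [0, 0, 0],
    [0, 0, 0],
    [0, 0, 0],
    [0, 0, 0.0698],
    [0, 0, 0.1396]
  ],
  "hand": [0, 0, 0, 0, 0]
}}

```text
t: 7.7
eef_pos: [0.5422, -0.2659, 0.1774]
ee_rot: [0.0, 0.929, 0.371, 0.0]
contact_force: [-0.1, -1.5, 0.6]
grip_width: 0.0425
grasp_force: 0.0
```

```bash
python3 go.py .43 .304 .15 4.3
```

```text
off mm [ 311.7 -490.2   27.1] rot [ 0.  -0.  39.3] t 7.7
```

To row units: -0.245 m is -0.6125, -0.196 m is -0.49, 39.3 degrees is 0.343.

Emit:
{"fn": "drive_tool", "kwargs": {
  "offset": [
    [0.0775, -0.1225, 0],
    [0.155, -0.245, 0],
    [0.2325, -0.3675, 0],
    [0.31, -0.49, 0],
    [0.3875, -0.6125, 0]
  ],
  "delta_rot": [
    [0, 0, 0.0698],
    [0, 0, 0.1396],
    [0, 0, 0.2094],
    [0, 0, 0.2793],
    [0, 0, 0.343]
  ],
  "hand": [0, 0, 0, 0, 0]
}}

```text
t: 8.32
eef_pos: [0.485, 0.02, 0.1775]
ee_rot: [-0.0, 0.999, 0.037, 0.0]
contact_force: [1.0, 0.4, 0.1]
grip_width: 0.043
grasp_force: 0.0
```

```bash
python3 go.py .43 .304 .15 4.3; cat > see.py <<'E'
from h import *
import sys
T=grab("top");n=sys.argv[1];p=np.array(eval(sys.argv[2]));z=float(sys.argv[3])
r=fit(n,p,[T],z,rad=.012,yr=.25);print(n,r[0].round(4),np.degrees(r[0][2]).round(1),r[1])
c=(proj(T,[[p[0],p[1],z]])[0]*5).astype(int);sl=np.s_[max(0,c[1]-280):c[1]+280,max(0,c[0]-200):c[0]+200]
if len(sys.argv)>4: cv2.imwrite(sys.argv[4],np.hstack([draw(T,[],5)[sl],draw(T,[(n,r[0],z)],5)[sl]]))
E
python3 see.py large "(.678,-.1525,-2.094)" .01 pics/L.png
```

```text
off mm [ -34.  -287.3   27.5] rot [-0.  -0.  -0.1] t 8.325
large [ 0.6753 -0.15   -2.0445] -117.1 101.52898554706024
```

View pics/L.png

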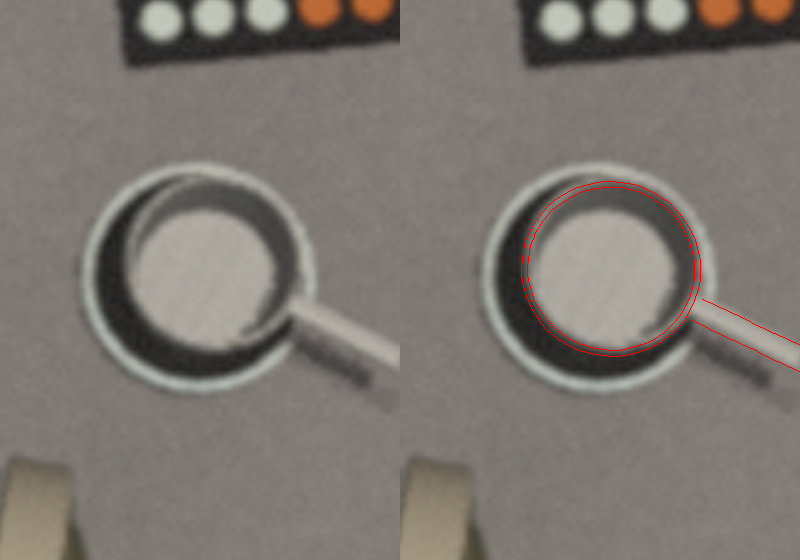

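The large cup is centred on the stand: rim centre about (213,262) and ring centre about (199,278) in the crop, a difference explained by parallax. Next is the medium cup.

To row units: -0.287 m is -0.7175, -0.232 m is -0.58.

Emit:
{"fn": "drive_tool", "kwargs": {
  "offset": [
    [-0.0175, -0.145, 0],
    [-0.035, -0.29, 0],
    [-0.0525, -0.435, 0],
    [-0.07, -0.58, 0.025],
    [-0.085, -0.7175, 0.075]
  ],
  "delta_rot": [
    [0, 0, 0],
    [0, 0, 0],
    [0, 0, 0],
    [0, 0, 0],
    [0, 0, 0]
  ],
  "hand": [0, 0, 0, 0, 0]
}}

```text
t: 9.0
eef_pos: [0.429, 0.3039, 0.1477]
ee_rot: [-0.0, 0.999, 0.039, 0.001]
contact_force: [0.6, -0.6, -0.3]
grip_width: 0.0428
grasp_force: 0.0
```

To row units: 0.116 m is 0.29, 0.113 m is 0.2825.

Emit:
{"fn": "drive_tool", "kwargs": {
  "offset": [
    [0, 0, 0.125],
    [0, 0, 0.225],
    [0, 0, 0.2825],
    [0, 0, 0.29],
    [0, 0, 0.29]
  ],
  "delta_rot": [
    [0, 0, 0],
    [0, 0, 0],
    [0, 0, 0],
    [0, 0, 0],
    [0, 0, 0]
  ],
  "hand": [0, 0, 0, 0, 0]
}}

```text
t: 9.62
eef_pos: [0.4297, 0.302, 0.032]
ee_rot: [-0.0, 0.999, 0.039, 0.001]
contact_force: [0.4, -0.3, -0.4]
grip_width: 0.0427
grasp_force: 0.0
```

```bash
python3 go.py .43 .304 .031 4.3; python3 - <<'E'
from h import *
T=grab("top");S=grab("side");p=(.5071,.3096,-3.066)
a=draw(T,[("medium",p,0)],5)[900:1300,500:900];b=draw(S,[("medium",p,0)],5)[700:1100,900:1300]
cv2.imwrite("pics/c3.png",np.hstack([a,b]))
E
```

```text
off mm [ 0.5 -2.   1. ] rot [-0.  -0.1  0.2] t 9.625
```

View pics/c3.png

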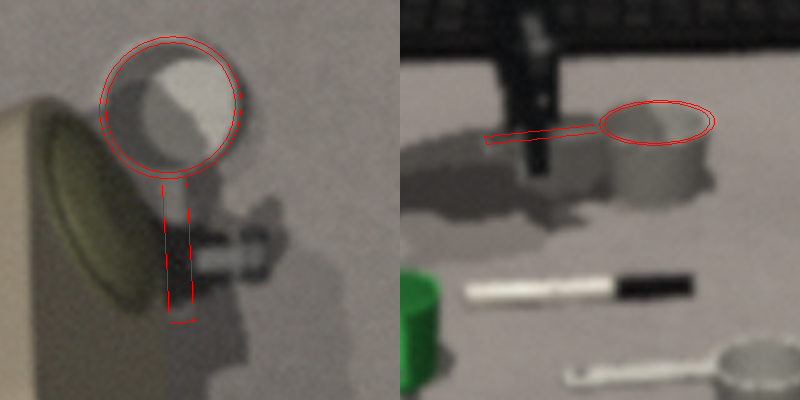

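The fingers straddle the medium handle at about (180,260) in the top crop. Closing.

To row units: -0.001 m is -0.0025.

Emit:
{"fn": "drive_tool", "kwargs": {
  "offset": [
    [0, -0.0025, 0.0025],
    [0, -0.0025, 0.0025],
    [0, -0.0025, 0.0025],
    [0, -0.0025, 0.0025],
    [0, -0.0025, 0.0025]
  ],
  "delta_rot": [
    [0, 0, 0],
    [0, 0, 0],
    [0, 0, 0],
    [0, 0, 0],
    [0, 0, 0]
  ],
  "hand": [-1, -1, -1, -1, -1]
}}

```text
t: 10.35
eef_pos: [0.4291, 0.3028, 0.0305]
ee_rot: [-0.0, 0.999, 0.039, 0.0]
contact_force: [-2.4, -0.3, 4.2]
grip_width: 0.0092
grasp_force: 97.6
```

To row units: -0.12 m is -0.3, -0.08 m is -0.2.

Emit:
{"fn": "drive_tool", "kwargs": {
  "offset": [
    [0, 0, -0.075],
    [0, 0, -0.2],
    [0, 0, -0.3],
    [0, 0, -0.3],
    [0, 0, -0.3]
  ],
  "delta_rot": [
    [0, 0, 0],
    [0, 0, 0],
    [0, 0, 0],
    [0, 0, 0],
    [0, 0, 0]
  ],
  "hand": [-1, -1, -1, -1, -1]
}}

```text
t: 10.98
eef_pos: [0.4285, 0.3024, 0.1491]
ee_rot: [0.0, 0.999, 0.039, -0.001]
contact_force: [-0.4, 0.2, -2.6]
grip_width: 0.0095
grasp_force: 97.6
```

```bash
python3 go.py .601 -.151 .15 0
```

```text
off mm [136.5 465.5  -0.9] rot [0.  0.1 4.5] t 10.975
```

To row units: 0.26 m is 0.65, 0.208 m is 0.52, 4.5 degrees is 0.0393.

Emit:
{"fn": "drive_tool", "kwargs": {
  "offset": [
    [0.0375, 0.13, 0],
    [0.075, 0.26, 0],
    [0.115, 0.39, 0],
    [0.1525, 0.52, 0],
    [0.19, 0.65, 0]
  ],
  "delta_rot": [
    [0, 0, 0.0393],
    [0, 0, 0.0393],
    [0, 0, 0.0393],
    [0, 0, 0.0393],
    [0, 0, 0.0393]
  ],
  "hand": [-1, -1, -1, -1, -1]
}}

```text
t: 11.6
eef_pos: [0.525, 0.0478, 0.1485]
ee_rot: [-0.0, 1.0, -0.0, -0.002]
contact_force: [1.1, 0.2, -2.0]
grip_width: 0.0091
grasp_force: 97.7
```

```bash
python3 go.py .600 -.151 .15 0
```

```text
off mm [ 75.1 198.8  -1.9] rot [-0.   0.2 -0. ] t 11.6
```

To row units: 0.199 m is 0.4975, 0.16 m is 0.4.

Emit:
{"fn": "drive_tool", "kwargs": {
  "offset": [
    [0.05, 0.1325, 0],
    [0.1, 0.2675, 0],
    [0.15, 0.4, 0],
    [0.1875, 0.4975, 0.05],
    [0.1875, 0.4975, 0.1125]
  ],
  "delta_rot": [
    [0, 0, 0],
    [0, 0, 0],
    [0, 0, 0],
    [0, 0, 0],
    [0, 0, 0]
  ],
  "hand": [-1, -1, -1, -1, -1]
}}

```text
t: 12.22
eef_pos: [0.6002, -0.1524, 0.1024]
ee_rot: [-0.0, 1.0, -0.002, -0.001]
contact_force: [-0.6, 0.7, -1.5]
grip_width: 0.0091
grasp_force: 97.8
```

Emit:
{"fn": "drive_tool", "kwargs": {
  "offset": [
    [0, 0, 0],
    [0, 0, 0]
  ],
  "delta_rot": [
    [0, 0, 0],
    [0, 0, 0]
  ],
  "hand": [-1, -1]
}}

```text
t: 12.48
eef_pos: [0.6002, -0.1491, 0.1054]
ee_rot: [-0.0, 1.0, 0.0, -0.0]
contact_force: [0.5, 0.4, -0.8]
grip_width: 0.0093
grasp_force: 97.8
```

```bash
python3 go.py .600 -.151 .0455 0; python3 - <<'E'
from h import *
T=grab("top");S=grab("side");s=read_state();z=s["eef_pos"][2]-.0305
it=[("medium",(s["eef_pos"][0]+.078,s["eef_pos"][1],np.pi),z),("large",(.678,-.151,np.radians(-118.5)),.01)]
a=draw(T,it,4)[350:750,1000:1400];b=draw(S,it,4)[700:1100,1100:1500]
cv2.imwrite("pics/c4.png",np.hstack([a,b]))
E
```

```text
off mm [-0.2  1.9 59.9] rot [-0.  0.  0.] t 12.475
```

View pics/c4.png

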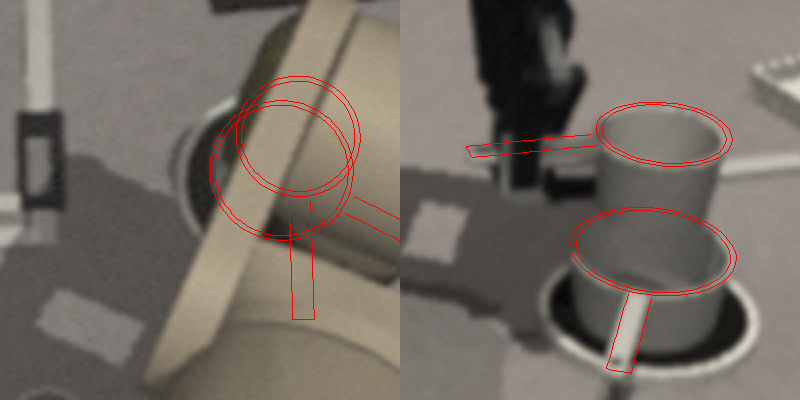

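In the side view the held medium cup at (660,150) lines up over the large cup at (653,250). Descending.

To row units: 0.056 m is 0.14, 0.052 m is 0.13.

Emit:
{"fn": "drive_tool", "kwargs": {
  "offset": [
    [0, 0.005, 0.0375],
    [0, 0.005, 0.075],
    [0, 0.005, 0.105],
    [0, 0.005, 0.13],
    [0, 0.005, 0.14]
  ],
  "delta_rot": [
    [0, 0, 0],
    [0, 0, 0],
    [0, 0, 0],
    [0, 0, 0],
    [0, 0, 0]
  ],
  "hand": [-1, -1, -1, -1, -1]
}}

```text
t: 13.2
eef_pos: [0.6, -0.1514, 0.0485]
ee_rot: [-0.0, 1.0, -0.0, -0.0]
contact_force: [0.6, 0.3, -2.0]
grip_width: 0.0094
grasp_force: 97.8
```

Emit:
{"fn": "drive_tool", "kwargs": {
  "offset": [
    [0, 0, 0.0025],
    [0, 0, 0.005],
    [0, 0, 0.0075],
    [0, 0, 0.0075]
  ],
  "delta_rot": [
    [0, 0, 0],
    [0, 0, 0],
    [0, 0, 0],
    [0, 0, 0]
  ],
  "hand": [-1, -1, -1, -1]
}}

```text
t: 13.7
eef_pos: [0.6003, -0.1515, 0.0466]
ee_rot: [0.0, 1.0, -0.0, 0.0]
contact_force: [-1.1, 0.1, -0.8]
grip_width: 0.0094
grasp_force: 97.9
```

To row units: 0.002 m is 0.005, 0.001 m is 0.0025.

Emit:
{"fn": "drive_tool", "kwargs": {
  "offset": [
    [0, 0, 0.0025],
    [0, 0, 0.005],
    [0, 0, 0.005]
  ],
  "delta_rot": [
    [0, 0, 0],
    [0, 0, 0],
    [0, 0, 0]
  ],
  "hand": [-1, -1, -1]
}}

```text
t: 14.08
eef_pos: [0.5998, -0.1516, 0.0452]
ee_rot: [0.0, 1.0, -0.0, -0.0]
contact_force: [-6.2, -0.4, 8.3]
grip_width: 0.0095
grasp_force: 99.0
```

Contact at the expected height. Releasing.

To row units: -0.02 m is -0.05.

Emit:
{"fn": "drive_tool", "kwargs": {
  "offset": [
    [0, 0, 0],
    [0, 0, 0],
    [0, 0, 0],
    [0, 0, 0],
    [0, 0, -0.05]
  ],
  "delta_rot": [
    [0, 0, 0],
    [0, 0, 0],
    [0, 0, 0],
    [0, 0, 0],
    [0, 0, 0]
  ],
  "hand": [0, 0, 0, 0, 0]
}}

```text
t: 14.7
eef_pos: [0.5995, -0.1512, 0.0632]
ee_rot: [-0.001, 1.0, -0.0, -0.001]
contact_force: [0.0, -0.3, 0.0]
grip_width: 0.0428
grasp_force: 0.0
```

To row units: -0.12 m is -0.3, -0.11 m is -0.275.

Emit:
{"fn": "drive_tool", "kwargs": {
  "offset": [
    [0, 0, -0.1],
    [0, 0, -0.25],
    [-0.075, 0, -0.3],
    [-0.175, -0.075, -0.3],
    [-0.275, -0.175, -0.3]
  ],
  "delta_rot": [
    [0, 0, 0],
    [0, 0, 0],
    [0, 0, 0],
    [0, 0, 0],
    [0, 0, 0]
  ],
  "hand": [0, 0, 0, 0, 0]
}}

```text
t: 15.32
eef_pos: [0.4891, -0.0811, 0.1844]
ee_rot: [0.0, 1.0, -0.001, 0.0]
contact_force: [0.7, 1.8, 0.5]
grip_width: 0.0425
grasp_force: 0.0
```

```bash
python3 go.py .45 -.0025 .14 -1
```

```text
off mm [-39.2 -78.6  44.4] rot [ 0.  -0.   0.9] t 15.325
```

To row units: -0.079 m is -0.1975, -0.078 m is -0.195, 1 degrees is 0.0087.

Emit:
{"fn": "drive_tool", "kwargs": {
  "offset": [
    [-0.05, -0.1, 0],
    [-0.0975, -0.195, 0.05],
    [-0.0975, -0.1975, 0.175],
    [-0.0975, -0.1975, 0.185],
    [-0.0975, -0.1975, 0.185]
  ],
  "delta_rot": [
    [0, 0, 0.0087],
    [0, 0, 0.0087],
    [0, 0, 0.0087],
    [0, 0, 0.0087],
    [0, 0, 0.0087]
  ],
  "hand": [0, 0, 0, 0, 0]
}}

```text
t: 15.95
eef_pos: [0.452, -0.0029, 0.1112]
ee_rot: [0.0, 1.0, -0.009, 0.0]
contact_force: [0.0, 0.2, 0.9]
grip_width: 0.0428
grasp_force: 0.0
```

```bash
python3 go.py .45 -.0025 .036 -1;python3 - <<'E'
from h import *
T=grab("top");S=grab("side");
for n,p,z in(("medium",(.678,-.151,np.pi),.015),):
  for fs in ([T],[T,S]): print(n,fit(n,p,fs,z,rad=.01,yr=.2))
it=[("medium",(.678,-.151,np.pi),.015),("small",(.5178,-.0035,3.125),0),("large",(.678,-.151,np.radians(-118.5)),.01)]
a=draw(T,it,4)[350:950,950:1350];b=draw(S,it,4)[700:1300,900:1300]
b=draw(S,it,3)[450:1050,620:1020]
cv2.imwrite("pics/c5.png",np.hstack([a,b]))
E
```

```text
off mm [-2.1 -0.4 75.2] rot [ 0.  -0.1 -0. ] t 15.95
medium (array([ 0.68486917, -0.14270839,  3.24821593]), np.float64(83.04757390034972))
medium (array([ 0.67615502, -0.1571744 ,  3.07667358]), np.float64(154.87864886270046))
```

View pics/c5.png

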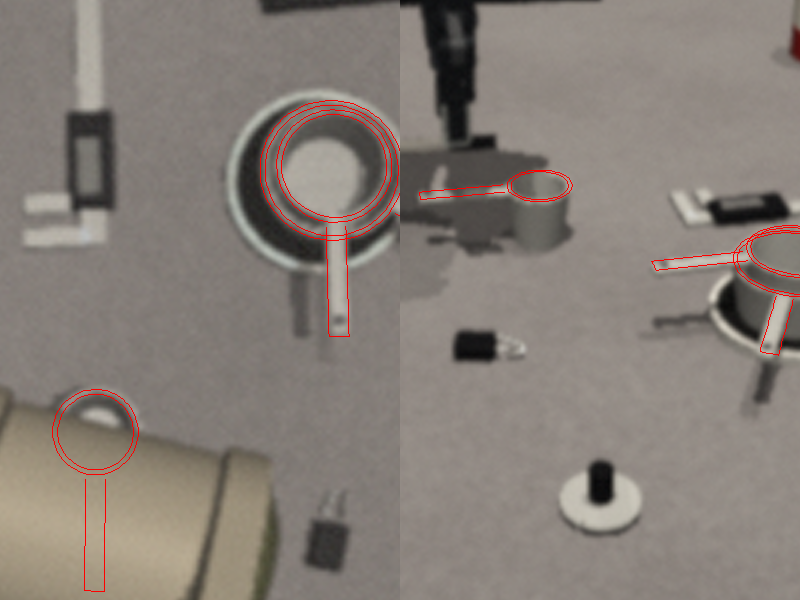

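The medium cup is nested in the large one with its handle toward the robot, matching the overlay. I'm going down on the small cup's handle.

To row units: 0.075 m is 0.1875, 0.07 m is 0.175.

Emit:
{"fn": "drive_tool", "kwargs": {
  "offset": [
    [-0.005, 0, 0.1],
    [-0.005, 0, 0.175],
    [-0.005, 0, 0.1875],
    [-0.005, 0, 0.1875],
    [-0.005, 0, 0.1875]
  ],
  "delta_rot": [
    [0, 0, 0],
    [0, 0, 0],
    [0, 0, 0],
    [0, 0, 0],
    [0, 0, 0]
  ],
  "hand": [0, 0, 0, 0, -1]
}}

```text
t: 16.68
eef_pos: [0.45, -0.0027, 0.0365]
ee_rot: [0.0, 1.0, -0.009, 0.001]
contact_force: [-0.2, 0.1, -0.1]
grip_width: 0.026
grasp_force: 0.0
```

Emit:
{"fn": "drive_tool", "kwargs": {
  "offset": [
    [0, 0, 0],
    [0, 0, 0],
    [0, 0, 0],
    [0, 0, 0]
  ],
  "delta_rot": [
    [0, 0, 0],
    [0, 0, 0],
    [0, 0, 0],
    [0, 0, 0]
  ],
  "hand": [-1, -1, -1, -1]
}}

```text
t: 17.18
eef_pos: [0.4492, -0.0024, 0.0356]
ee_rot: [0.0, 1.0, -0.009, 0.0]
contact_force: [-3.3, -0.9, 5.6]
grip_width: 0.0096
grasp_force: 97.8
```

To row units: -0.12 m is -0.3, -0.08 m is -0.2.

Emit:
{"fn": "drive_tool", "kwargs": {
  "offset": [
    [0, 0, -0.075],
    [0, 0, -0.2],
    [0, 0, -0.3],
    [0, 0, -0.3],
    [0, 0, -0.3]
  ],
  "delta_rot": [
    [0, 0, 0],
    [0, 0, 0],
    [0, 0, 0],
    [0, 0, 0],
    [0, 0, 0]
  ],
  "hand": [-1, -1, -1, -1, -1]
}}

```text
t: 17.8
eef_pos: [0.4486, -0.0022, 0.1543]
ee_rot: [-0.0, 1.0, -0.009, -0.001]
contact_force: [-0.2, 0.3, -1.7]
grip_width: 0.0093
grasp_force: 97.8
```

```bash
python3 go.py .644 -.0915 .15 -60;python3 - <<'E'
from h import *
T=grab("top");s=read_state();e=s["eef_pos"];z=e[2]-.037
p=(e[0]+.068,e[1],np.pi)
for rz in (z,): print(e,fit("small",p,[T],rz,rad=.008,yr=.1))
S=grab("side");print(fit("small",p,[S],z,rad=.008,yr=.1))
E
```

```text
off mm [196.9  85.8   3.9] rot [ 0.   0.1 59. ] t 17.8
[ 0.44854763 -0.00220826  0.15404676] (array([ 5.14557071e-01, -2.84253108e-03,  3.95203335e+00]), np.float64(50.94659373805543))
(array([ 0.51248866, -0.01154724,  3.27860205]), np.float64(54.66920522779057))
```

To row units: 0.18 m is 0.45, 0.144 m is 0.36, 50 degrees is 0.4363.

Emit:
{"fn": "drive_tool", "kwargs": {
  "offset": [
    [0.09, 0.04, 0],
    [0.18, 0.08, 0],
    [0.27, 0.12, 0],
    [0.36, 0.16, 0],
    [0.45, 0.2, 0]
  ],
  "delta_rot": [
    [0, 0, 0.0873],
    [0, 0, 0.1745],
    [0, 0, 0.2618],
    [0, 0, 0.3491],
    [0, 0, 0.4363]
  ],
  "hand": [-1, -1, -1, -1, -1]
}}

```text
t: 18.52
eef_pos: [0.6285, -0.0861, 0.1535]
ee_rot: [0.0, 0.901, -0.433, -0.001]
contact_force: [0.3, 0.2, -0.4]
grip_width: 0.0093
grasp_force: 97.7
```

```bash
python3 go.py .644 -.0915 .115 -60;python3 -c "
from h import *;print(read_state()['joints'])"
```

```text
off mm [14.  -8.7 38.4] rot [0.1 0.1 8.7] t 18.525
[-3.22428335e-01  5.95692406e-01  1.17836856e+00  1.60668723e-04
  1.37043488e+00  2.14454620e+00]
```

To row units: 0.038 m is 0.095, 0.02 m is 0.05, 8.7 degrees is 0.0759.

Emit:
{"fn": "drive_tool", "kwargs": {
  "offset": [
    [0.035, -0.0225, 0],
    [0.035, -0.0225, 0.05],
    [0.035, -0.0225, 0.095],
    [0.035, -0.0225, 0.095],
    [0.035, -0.0225, 0.095]
  ],
  "delta_rot": [
    [0, 0, 0.0759],
    [0, 0, 0.0759],
    [0, 0, 0.0759],
    [0, 0, 0.0759],
    [0, 0, 0.0759]
  ],
  "hand": [-1, -1, -1, -1, -1]
}}

```text
t: 19.15
eef_pos: [0.6438, -0.0908, 0.1173]
ee_rot: [-0.0, 0.867, -0.498, -0.0]
contact_force: [-0.1, -0.1, -0.4]
grip_width: 0.0092
grasp_force: 97.7
```

```bash
python3 go.py .644 -.0915 .0556 -60; python3 - <<'E'
from h import *
T=grab("top");S=grab("side");s=read_state();e=s["eef_pos"];z=e[2]-.0356
it=[("small",(e[0]+.0343,e[1]-.0593,np.radians(120)),z),("medium",(.678,-.151,np.pi),.015)]
a=draw(T,it,4)[350:750,1000:1400];b=draw(S,it,4)[650:1050,1100:1500]
cv2.imwrite("pics/c6.png",np.hstack([a,b]))
E
```

```text
off mm [ 0.7  0.1 61.7] rot [0.  0.  0.3] t 19.15
```

View pics/c6.png

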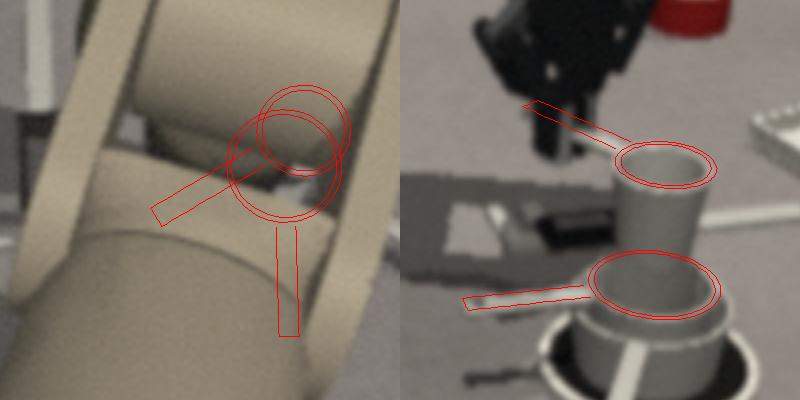

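The small cup at (658,166) is above the medium cup's mouth at (653,288) and sits about 2 mm toward the robot. I'm correcting that and lowering.

To row units: 0.058 m is 0.145, 0.052 m is 0.13.

Emit:
{"fn": "drive_tool", "kwargs": {
  "offset": [
    [0.0038, -0.0038, 0.025],
    [0.0038, -0.0038, 0.0625],
    [0.0038, -0.0038, 0.1],
    [0.0038, -0.0038, 0.13],
    [0.0038, -0.0038, 0.145]
  ],
  "delta_rot": [
    [0, 0, 0],
    [0, 0, 0],
    [0, 0, 0],
    [0, 0, 0],
    [0, 0, 0]
  ],
  "hand": [-1, -1, -1, -1, -1]
}}

```text
t: 19.88
eef_pos: [0.6454, -0.0913, 0.0581]
ee_rot: [0.0, 0.867, -0.498, -0.001]
contact_force: [-0.3, -0.3, -0.7]
grip_width: 0.0094
grasp_force: 97.7
```

To row units: 0.003 m is 0.0075, 0.001 m is 0.0025.

Emit:
{"fn": "drive_tool", "kwargs": {
  "offset": [
    [0, 0, 0.0025],
    [0, 0, 0.005],
    [0, 0, 0.0075],
    [0, 0, 0.0075]
  ],
  "delta_rot": [
    [0, 0, 0],
    [0, 0, 0],
    [0, 0, 0],
    [0, 0, 0]
  ],
  "hand": [-1, -1, -1, -1]
}}

```text
t: 20.38
eef_pos: [0.6458, -0.0913, 0.0567]
ee_rot: [-0.0, 0.867, -0.498, 0.0]
contact_force: [-0.6, 0.4, 0.8]
grip_width: 0.0095
grasp_force: 97.9
```

Emit:
{"fn": "drive_tool", "kwargs": {
  "offset": [
    [0, 0, 0.0025],
    [0, 0, 0.005],
    [0, 0, 0.005]
  ],
  "delta_rot": [
    [0, 0, 0],
    [0, 0, 0],
    [0, 0, 0]
  ],
  "hand": [-1, -1, -1]
}}

```text
t: 20.75
eef_pos: [0.6457, -0.0906, 0.0556]
ee_rot: [-0.0, 0.867, -0.498, 0.0]
contact_force: [-4.7, 4.5, 8.2]
grip_width: 0.0091
grasp_force: 99.0
```

Seated at the expected height. Releasing and heading for the lid.

To row units: -0.02 m is -0.05.

Emit:
{"fn": "drive_tool", "kwargs": {
  "offset": [
    [0, 0, 0],
    [0, 0, 0],
    [0, 0, 0],
    [0, 0, 0],
    [0, 0, -0.05]
  ],
  "delta_rot": [
    [0, 0, 0],
    [0, 0, 0],
    [0, 0, 0],
    [0, 0, 0],
    [0, 0, 0]
  ],
  "hand": [0, 0, 0, 0, 0]
}}

```text
t: 21.38
eef_pos: [0.6449, -0.0912, 0.073]
ee_rot: [0.0, 0.867, -0.498, -0.002]
contact_force: [-0.3, 0.2, -0.5]
grip_width: 0.0424
grasp_force: 0.0
```

To row units: -0.13 m is -0.325, -0.1 m is -0.25, -24 degrees is -0.2094.

Emit:
{"fn": "drive_tool", "kwargs": {
  "offset": [
    [0, 0, -0.1],
    [0, 0, -0.25],
    [-0.075, 0, -0.325],
    [-0.175, 0.1, -0.325],
    [-0.25, 0.2, -0.325]
  ],
  "delta_rot": [
    [0, 0, 0],
    [0, 0, 0],
    [0, 0, -0.0698],
    [0, 0, -0.1396],
    [0, 0, -0.2094]
  ],
  "hand": [0, 0, 0, 0, 0]
}}

```text
t: 22.0
eef_pos: [0.5245, -0.0445, 0.2045]
ee_rot: [0.0, 0.953, -0.304, 0.0]
contact_force: [0.7, -0.5, 0.8]
grip_width: 0.0428
grasp_force: 0.0
```

```bash
python3 go.py .4995 -.316 .15 -30
```

```text
off mm [136.8 235.8  54.6] rot [-0.  -0.  -5.4] t 22.0
```

To row units: 0.236 m is 0.59, 0.192 m is 0.48, -5.4 degrees is -0.0471.

Emit:
{"fn": "drive_tool", "kwargs": {
  "offset": [
    [0.07, 0.12, 0],
    [0.14, 0.24, 0],
    [0.21, 0.36, 0.025],
    [0.28, 0.48, 0.075],
    [0.3425, 0.59, 0.1375]
  ],
  "delta_rot": [
    [0, 0, -0.0471],
    [0, 0, -0.0471],
    [0, 0, -0.0471],
    [0, 0, -0.0471],
    [0, 0, -0.0471]
  ],
  "hand": [0, 0, 0, 0, 0]
}}

```text
t: 22.62
eef_pos: [0.4994, -0.3191, 0.1491]
ee_rot: [0.0, 0.965, -0.262, 0.001]
contact_force: [1.0, 0.2, 0.1]
grip_width: 0.0424
grasp_force: 0.0
```

To row units: 0.09 m is 0.225, 0.05 m is 0.125.

Emit:
{"fn": "drive_tool", "kwargs": {
  "offset": [
    [0, 0, 0.125],
    [0, 0, 0.225],
    [0, 0, 0.225],
    [0, 0, 0.225]
  ],
  "delta_rot": [
    [0, 0, 0],
    [0, 0, 0],
    [0, 0, 0],
    [0, 0, 0]
  ],
  "hand": [0, 0, 0, 0]
}}

```text
t: 23.12
eef_pos: [0.5004, -0.3175, 0.061]
ee_rot: [0.001, 0.965, -0.261, 0.001]
contact_force: [-0.1, 0.0, 0.6]
grip_width: 0.0427
grasp_force: 0.0
```

```bash
python3 go.py .4995 -.316 .019 -30; python3 - <<'E'
from h import *
T=grab("top");S=grab("side")
P=[("large",(.678,-.151,np.radians(-118.5)),.01),("medium",(.678,-.151,np.pi),.015),("small",(.679,-.151,np.radians(120)),.02),("lid",(.4995,-.316,0),0)]
for n,p,z in P[2:]: print(n,fit(n,p,[T],z,rad=.006,yr=.15))
a=draw(T,P[1:3],5)[450:1000,1350:1750]
b=draw(S,P,4)[820:1370,980:1380]
cv2.imwrite("pics/c7.png",np.hstack([a,b]))
E
```

```text
off mm [-1.6 -0.8 42. ] rot [ 0.  -0.1 -0.3] t 23.125
small (array([ 0.67854566, -0.14975682,  2.07992147]), np.float64(78.76796771868915))
lid (array([ 0.48931303, -0.32205473,  0.1103154 ]), np.float64(41.75594134752924))
```

View pics/c7.png

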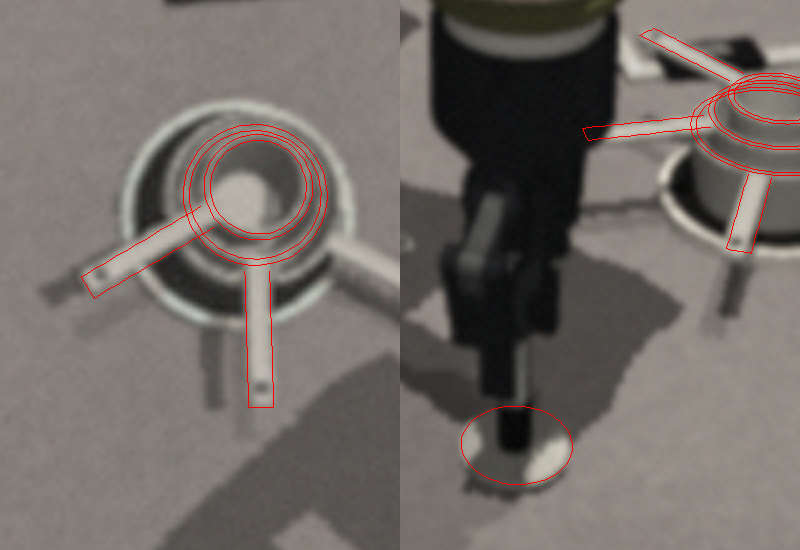

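All three cups are nested and their handles are fanned. The fingers hang over the lid's knob at about (515,430) in the side crop. Grasping the lid.

To row units: 0.041 m is 0.1025, 0.036 m is 0.09.

Emit:
{"fn": "drive_tool", "kwargs": {
  "offset": [
    [-0.0038, -0.0025, 0.05],
    [-0.0038, -0.0025, 0.09],
    [-0.0038, -0.0025, 0.1025],
    [-0.0038, -0.0025, 0.1025],
    [-0.0038, -0.0025, 0.1025]
  ],
  "delta_rot": [
    [0, 0, 0],
    [0, 0, 0],
    [0, 0, 0],
    [0, 0, 0],
    [0, 0, 0]
  ],
  "hand": [0, 0, 0, 0, -1],
  "force": 50
}}

```text
t: 23.85
eef_pos: [0.4991, -0.3156, 0.0189]
ee_rot: [0.0, 0.965, -0.261, 0.001]
contact_force: [0.4, -0.6, 0.5]
grip_width: 0.026
grasp_force: 0.0
```

Emit:
{"fn": "drive_tool", "kwargs": {
  "offset": [
    [0, 0, 0],
    [0, 0, 0],
    [0, 0, 0],
    [0, 0, 0]
  ],
  "delta_rot": [
    [0, 0, 0],
    [0, 0, 0],
    [0, 0, 0],
    [0, 0, 0]
  ],
  "hand": [-1, -1, -1, -1]
}}

```text
t: 24.35
eef_pos: [0.4992, -0.3156, 0.0191]
ee_rot: [0.0, 0.965, -0.261, 0.001]
contact_force: [-0.7, -0.1, 5.7]
grip_width: 0.0141
grasp_force: 48.9
```

To row units: -0.13 m is -0.325, -0.08 m is -0.2.

Emit:
{"fn": "drive_tool", "kwargs": {
  "offset": [
    [0, 0, -0.075],
    [0, 0, -0.2],
    [0, 0, -0.325],
    [0, 0, -0.325],
    [0, 0, -0.325]
  ],
  "delta_rot": [
    [0, 0, 0],
    [0, 0, 0],
    [0, 0, 0],
    [0, 0, 0],
    [0, 0, 0]
  ],
  "hand": [-1, -1, -1, -1, -1]
}}

```text
t: 24.98
eef_pos: [0.4984, -0.3149, 0.1474]
ee_rot: [-0.0, 0.965, -0.261, -0.001]
contact_force: [0.1, 0.0, -0.7]
grip_width: 0.0142
grasp_force: 48.7
```

```bash
python3 go.py .6785 -.1505 .15 -30; python3 - <<'E'
from h import *
S=grab("side");e=read_state()["eef_pos"];z=e[2]-.019
print(e,fit("lid",(e[0],e[1],0),[S],z,rad=.01))
b=draw(S,[("lid",(e[0],e[1],0),z)],5)
c=(proj(S,[[e[0],e[1],z]])[0]*5).astype(int)
cv2.imwrite("pics/c8.png",b[c[1]-200:c[1]+200,c[0]-200:c[0]+200])
E
```

```text
off mm [  72.5 -232.8   -2.7] rot [-0.   0.1 -0.3] t 24.975
[ 0.49829379 -0.31483101  0.14681309] (array([ 0.49896553, -0.31886567, -0.03928077]), np.float64(79.43984825479608))
```

View pics/c8.png

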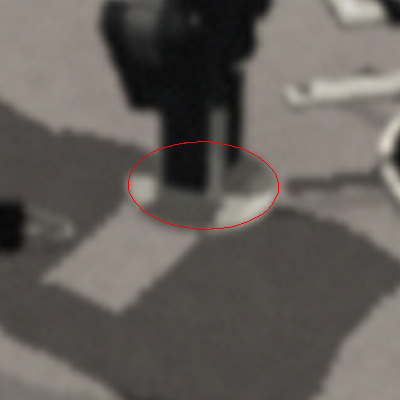

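The lid is held level and matches its overlay. Carrying it to the stack.

To row units: -0.233 m is -0.5825, -0.2 m is -0.5.

Emit:
{"fn": "drive_tool", "kwargs": {
  "offset": [
    [0.0375, -0.125, 0],
    [0.075, -0.25, 0],
    [0.1125, -0.375, 0],
    [0.15, -0.5, 0],
    [0.1825, -0.5825, 0]
  ],
  "delta_rot": [
    [0, 0, 0],
    [0, 0, 0],
    [0, 0, 0],
    [0, 0, 0],
    [0, 0, 0]
  ],
  "hand": [-1, -1, -1, -1, -1]
}}

```text
t: 25.65
eef_pos: [0.6803, -0.1488, 0.146]
ee_rot: [-0.0, 0.965, -0.261, -0.002]
contact_force: [0.3, -0.1, -0.3]
grip_width: 0.0143
grasp_force: 48.9
```

To row units: 0.045 m is 0.1125, 0.03 m is 0.075.

Emit:
{"fn": "drive_tool", "kwargs": {
  "offset": [
    [0, 0, 0.0375],
    [0, 0, 0.075],
    [0, 0, 0.1125],
    [0, 0, 0.1125],
    [0, 0, 0.1125]
  ],
  "delta_rot": [
    [0, 0, 0],
    [0, 0, 0],
    [0, 0, 0],
    [0, 0, 0],
    [0, 0, 0]
  ],
  "hand": [-1, -1, -1, -1, -1]
}}

```text
t: 26.28
eef_pos: [0.6795, -0.1516, 0.1038]
ee_rot: [0.0, 0.965, -0.262, 0.0]
contact_force: [0.3, 0.2, -0.7]
grip_width: 0.0138
grasp_force: 48.9
```

```bash
python3 go.py .6785 -.1505 .084 -30; python3 - <<'E'
from h import *
S=grab("side");e=read_state()["eef_pos"];z=e[2]-.019
P=[("small",(.6785,-.1505,np.radians(120)),.02)]
print(fit("small",P[0][1],[S],.02,rad=.006,yr=.1))
b=draw(S,[("lid",(e[0],e[1],0),z)]+P,6)
c=(proj(S,[[e[0],e[1],z]])[0]*6).astype(int)
cv2.imwrite("pics/c9.png",b[c[1]-200:c[1]+200,c[0]-200:c[0]+200])
E
```

```text
off mm [-1.4 -0.4 19.8] rot [-0.  -0.  -0.3] t 26.275
(array([ 0.67585669, -0.14770606,  2.17594459]), np.float64(51.84748179294466))
```

View pics/c9.png

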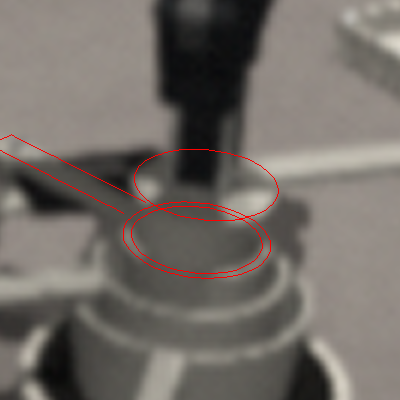

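The lid at about (205,185) is above the small cup's rim at about (197,240), and both match their overlays. Lowering.

To row units: 0.019 m is 0.0475, 0.017 m is 0.0425.

Emit:
{"fn": "drive_tool", "kwargs": {
  "offset": [
    [-0.0038, -0.0013, 0.015],
    [-0.0038, -0.0013, 0.03],
    [-0.0038, -0.0013, 0.0425],
    [-0.0038, -0.0013, 0.0475],
    [-0.0038, -0.0013, 0.0475]
  ],
  "delta_rot": [
    [0, 0, 0],
    [0, 0, 0],
    [0, 0, 0],
    [0, 0, 0],
    [0, 0, 0]
  ],
  "hand": [-1, -1, -1, -1, -1]
}}

```text
t: 26.95
eef_pos: [0.6785, -0.1499, 0.0845]
ee_rot: [0.0, 0.965, -0.261, 0.0]
contact_force: [-0.0, 0.5, 1.1]
grip_width: 0.0141
grasp_force: 49.0
```

To row units: 0.001 m is 0.0025.

Emit:
{"fn": "drive_tool", "kwargs": {
  "offset": [
    [0, 0, 0.0025],
    [0, 0, 0.0025]
  ],
  "delta_rot": [
    [0, 0, 0],
    [0, 0, 0]
  ],
  "hand": [-1, -1]
}}

```text
t: 27.2
eef_pos: [0.6787, -0.1499, 0.0844]
ee_rot: [0.0, 0.965, -0.261, 0.001]
contact_force: [-2.1, 0.8, 5.7]
grip_width: 0.0139
grasp_force: 49.4
```

To row units: -0.015 m is -0.0375.

Emit:
{"fn": "drive_tool", "kwargs": {
  "offset": [
    [0, 0, 0],
    [0, 0, 0],
    [0, 0, 0],
    [0, 0, 0],
    [0, 0, -0.0375]
  ],
  "delta_rot": [
    [0, 0, 0],
    [0, 0, 0],
    [0, 0, 0],
    [0, 0, 0],
    [0, 0, 0]
  ],
  "hand": [0, 0, 0, 0, 0]
}}

```text
t: 27.82
eef_pos: [0.6779, -0.1497, 0.0977]
ee_rot: [-0.0, 0.965, -0.261, -0.001]
contact_force: [0.3, -0.2, 0.2]
grip_width: 0.0427
grasp_force: 0.0
```

To row units: -0.12 m is -0.3, -0.1 m is -0.25.

Emit:
{"fn": "drive_tool", "kwargs": {
  "offset": [
    [0, 0, -0.075],
    [0, 0, -0.2],
    [0, 0, -0.3],
    [-0.125, 0.075, -0.3],
    [-0.25, 0.15, -0.3]
  ],
  "delta_rot": [
    [0, 0, 0],
    [0, 0, 0],
    [0, 0, 0],
    [0, 0, 0],
    [0, 0, 0]
  ],
  "hand": [0, 0, 0, 0, 0]
}}

```text
t: 28.45
eef_pos: [0.5606, -0.1512, 0.2196]
ee_rot: [0.0, 0.965, -0.261, 0.001]
contact_force: [0.4, -1.7, 0.4]
grip_width: 0.0426
grasp_force: 0.0
```

To row units: -0.1 m is -0.25, -0.05 m is -0.125.

Emit:
{"fn": "drive_tool", "kwargs": {
  "offset": [
    [-0.125, 0.05, 0],
    [-0.25, 0.1, 0],
    [-0.25, 0.1, 0]
  ],
  "delta_rot": [
    [0, 0, 0],
    [0, 0, 0],
    [0, 0, 0]
  ],
  "hand": [0, 0, 0]
}}

```text
t: 28.82
eef_pos: [0.4526, -0.1343, 0.2196]
ee_rot: [0.0, 0.965, -0.262, 0.0]
contact_force: [0.6, 1.0, 0.5]
grip_width: 0.0427
grasp_force: 0.0
```

```bash
python3 - <<'E'
from h import *
T=grab("top");S=grab("side")
P=[("lid",(.6785,-.15,0),.065)]
a=draw(T,P,5)[450:1000,1350:1750];b=draw(S,P,5)[850:1400,1450:1850]
cv2.imwrite("pics/c10.png",np.hstack([a,b]))
E
```

```text
(no output)
```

View pics/c10.png

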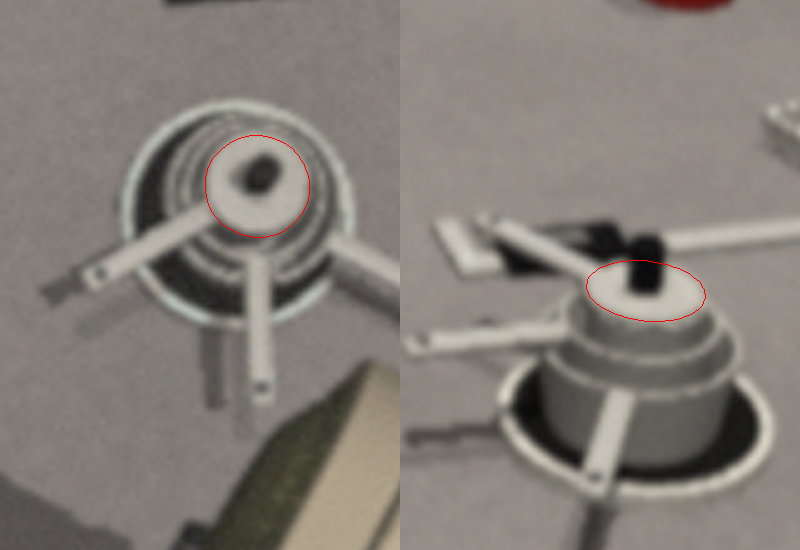

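The lid sits level at its predicted seated height, the handles are fanned, and the arm is clear. Handing in.

```bash
python3 -c "
from station import job_done;print(job_done())"
```

```text
the job is handed in; nothing more can be done
None
```

The three cups are nested on the stand with their handles about 60° apart and the lid on the small cup; I handed the job in at about 29 s of the 131 s allowed, and the hand-in returned no verdict.

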